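# Find and press the hidden catch of a worktop socket box

### The job

Open the worktop socket box: feel along the bare aluminium rail on its front edge for the flush push catch hidden in it, and press the catch down until the lid lets go. Then take the hand away so that the lid springs fully open. Nothing is to be picked up: leave the phone and the cup that stand on the box, and the mills, moka pot, mug and spoon around it, where they are.

Things in the scene. Friction and masses are not known exactly. Their poses are not given: they have to be found in the camera images.
- socket_box: worktop socket box, fixed: pale grey housing 170 (x) x 486 (y) x 75 mm high. Origin: centre of its underside; x points to its rear (lid hinge side), y along its length to the left, z up. The middle 200 mm of the length has a front rail and behind it the lid; the end modules beyond (y over 100 mm either way) are solid, with flat tops 75 mm high
- rail_mid (a point): middle of the flat top of the bare aluminium rail, at box x -59, y 0, z 73 mm. The rail is 46 mm wide (x), 200 long (y), rigid. Let into it is the catch: a pad of the same metal, flush, 34 (x) x 50 (y) mm, 1.5 mm gap round it, centred across the rail; its middle lies anywhere from y -65 to 65 mm along it: find it by touch or sight. It gives only under a fingertip wholly on it
- lid_hinge (a point): middle of the lid's hinge line (along box y), at box x 68, y 0, z 73 mm. The lid is a dark plate 99 (x) x 196 (y) x 4 mm, from box x -33 to 66 mm, its top 75 mm above the worktop when shut; its front edge swings up and to the rear on a radius of 101 mm
- catch (a joint): how far the push catch is pressed in, m: 0 = flush with the rail, 0.006 = fully down; sprung, it starts to give at 2.2 N, lets go of the lid at about 0.004 (about 4.7 N), is fully down at 6 N and comes back up when released
- lid (a joint): opening of the socket box's lid, rad: 0 = shut and latched, 1.45 = fully open against its stop. It turns about the point lid_hinge; once unlatched a damped spring raises it in about 1.5 s, if nothing stands over it
- phone: black phone 147 x 72 x 8 mm lying flat on the left (+y) end module of the box; origin under its centre, x along its length
- espresso_cup: white espresso cup, 62 mm across the rim, 58 mm high, standing on the right (-y) end module of the box; origin under its centre
- pepper_mill: dark wooden mill, 54 mm across, 160 mm high, on the worktop to the left of the box; origin under its centre
- salt_mill: pale wooden mill, 54 mm across, 160 mm high, on the worktop to the left of the box; origin under its centre
- moka_pot: aluminium and red moka pot, 90 mm across, 166 mm high with a black handle, on the hob to the right; origin under its centre
- mug: blue mug, 82 mm across, 92 mm high, on the worktop to the right of the box; origin under its centre
- wooden_spoon: wooden spoon 260 mm long lying on the worktop before the box, on the left; origin under its middle, x along it

How it is judged:
On the way, in this order (a step that is already met when the one before it is completed fails the run):
1. the hidden catch is pressed in (2 mm or more) (value of joint catch above 0.002 m).
2. the lid has sprung open (value of joint lid above 1.2 rad), for 0.2 s.
At the end, for the whole second after the job is handed in: the lid stands open by more than 1.3 rad, the catch has come back up (pressed in less than 1.5 mm), and the phone, cup, mills, moka pot, mug and spoon are each within 20 mm of where they started (value of joint lid above 1.3 rad and value of joint catch below 0.0015 m and distance of each of phone, espresso_cup, pepper_mill, salt_mill, moka_pot, mug, wooden_spoon from where it was at the start of the episode below 0.02 m); the robot touches nothing.
It fails at once if something that stands about is knocked, lifted or carried (moved more than 20 mm) (distance of any of phone, espresso_cup, pepper_mill, salt_mill, moka_pot, mug, wooden_spoon from where it was at the start of the episode above 0.02 m).
It also fails if it takes over 48 s, if anything falls off the work surface, if the arm or the gripper's body presses on something with over 40 N, if the wrist force passes 120 N, or if a joint passes its speed limit or range.

### The arm

A 7-joint arm with a two-finger parallel gripper is mounted at the origin on the work surface. World frame = base frame: x ahead of the robot, y to its left, z up, the work surface at z = 0. Lengths are in m, angles in rad, forces in N, time in s.
With the tool pointing down it reaches from about 0.4 to 0.85 m from the base axis. Payload 10.4 kg.
Tool frame: the origin (TCP) lies between the finger pads; the fingertips stand tcp_to_tips ahead of it and the grasp point (between the pads) lies 8 mm behind it (tcp_to_tips is the distance from the TCP to the fingertips, in m); z points along the fingers, y is the line along which they close (so a half turn about z gives the same grasp; the last joint's range is limited). The gripper opens to 85 mm and grips with 20 to 120 N. Pads are 22 mm wide; open, the fingers measure 114 mm over their backs; the gripper's body (76 mm by 85 mm) begins 54 mm behind the grasp point. The pads swing forward as they close: fully open they stand 13 mm farther back than shut.
Start: joints at [1.304, 0.332, -0.065, 1.46, 0.022, 1.35, -0.088], TCP at [0.151, -0.607, 0.242] pointing down, gripper open.
Joint ranges: [-2.6, 2.6], [-0.5, 2.12], [-1.47, 1.34], [0.16, 2.42], [-1.27, 4.41], [0.06, 2.06], [-2.6, 2.6]. Speed limits (rad/s): [2.22, 2.22, 2.79, 2.79, 3.14, 3.14, 3.14].

### API

Orientations are given as a unit quaternion [x, y, z, w].
In Python, from workcell import * gives the robot as it stands.
- The arm moves only by the tool apply_moves, never from a script. Its argument "rows" is a list of rows, each an object of numbers: "x", "y", "z": the shift along the tool's x, y, z in mm; "ax", "ay", "az": the turn, a rotation vector about the tool's x, y, z in degrees; "gripper": the closure, from 0 (fully open) to 1 (shut). A call has 1 to 5 rows; each row shifts and turns the commanded pose from where the row before left it, along the tool's axes as they then stand; what a row does not reach is not made up. A row lasts 1/12 s, in which the tool goes at most 41.7 mm and 7.16 degrees, less where a joint would pass 70% of its speed; a pose out of reach is approached as far as the arm can. A call with a gripper value outside its range is refused whole. The fingers move at their own pace and stop on an object; "newtons" is the grip in N (left out, the last holds). Time passes only in rows, so rows that do not move let the fingers close. It gives the time, the measured TCP pose, the force, the opening and the grip force at its end, in the units of the state.
- get_obs(): the state, without advancing time (a new reading comes with each control period).
- camera(name): name is "side" or "top" or "wrist"; returns a dict with "color" (480x640x3 uint8, red, green, blue), "fov_y" (degrees; the focal length in pixels is half the picture's height over the tangent of half this angle, whatever the lens; pixels are square), "cx", "cy" (the principal point, pixels), "rvec" (rotation vector, rad) and "tvec" (3), from world to camera coordinates, as OpenCV has them. Camera axes: x right, y down, z forward; pixel columns grow to the right and rows downward; lengths in m; the calibration is good to about 2 mm. A picture is of the moment at which its call begins. There is no depth.
- hand_in(): hands the job in; it is judged then, once.
The state is a dict: "clock": time; "joint_pos": joint angles; "joint_velocities": joint speeds; "tau": joint torques, N m; "position": TCP position; "ee_rot": TCP orientation; "ft_force": force on the tool from outside, world axes, zero at the start; "torque": the same for the moment, N m; "grip_width": opening from 0.0 (shut) to 1.0 (fully open); "grasp_force": force on a finger pad.
Only numpy, scipy, OpenCV 4.12 (cv2) and the standard library are available. Lean on these libraries where they do the work, as an engineer would, in place of code of your own. Each camera call takes 0.05 s, during which the arm holds its last target. There are 200 camera calls.

## Working session

There is one attempt and no reset: what is moved stays moved. The work goes in short steps, Python scripts to look and compute and a tool call to move; the robot and the scene stay as the last step left them, time stands still between calls to the robot, and variables do not carry over. Pictures are saved under pics/ and viewed, at most 10 in all, crops included, and the job is handed in when it is done.

Besides the shell and the picture viewer there is one more tool, called after "Emit:" in YAML: its name, and indented under it one key for each argument. apply_moves: Moves the arm, as the interface text tells. Its arguments: {"type":"object","properties":{"rows":{"type":"array","items":{"type":"object","properties":{"x":{"type":"number"},"y":{"type":"number"},"z":{"type":"number"},"ax":{"type":"number"},"ay":{"type":"number"},"az":{"type":"number"},"gripper":{"type":"number"}}}},"newtons":{"type":"number"}},"required":["rows"]}

```bash
mkdir -p pics; cat > h.py <<'E'
from workcell import *
import numpy as np, cv2
def cam(n,save=None):
    c=camera(n)
    if save: cv2.imwrite(f'pics/{save}.png',c['color'][:,:,::-1])
    return c
def KRT(c):
    f=240/np.tan(np.radians(c['fov_y'])/2)
    return np.array([[f,0,c['cx']],[0,f,c['cy']],[0,0,1.]]),cv2.Rodrigues(np.array(c['rvec'],float))[0],np.array(c['tvec'],float)
def ray(c,u,v,z):
    K,R,t=KRT(c); d=R.T@np.linalg.inv(K)@[u,v,1]; o=-R.T@t
    return o+d*(z-o[2])/d[2]
def proj(c,p):
    K,R,t=KRT(c); q=K@(R@np.array(p)+t); return q[:2]/q[2]
E
python3 - <<'E'
from h import *
c=cam('top','top0'); d=cam('side','side0')
for k in (c,d): print({a:b for a,b in k.items() if a!='color'})
print(get_obs())
E
```

```text
{'fov_y': 46.94751256945271, 'cx': 314.9568116437071, 'cy': 236.9476677467874, 'rvec': array([ 2.08548548, -2.15025691,  0.18636437]), 'tvec': array([-0.03396424,  0.51923457,  1.41111325])}
{'fov_y': 55.46833563415861, 'cx': 317.255099441655, 'cy': 239.02738808389748, 'rvec': array([ 0.85926005, -2.552445  ,  1.02348075]), 'tvec': array([0.35832502, 0.26566149, 1.03356622])}
{'clock': 0.1, 'joint_pos': array([ 1.30439051,  0.33282601, -0.06471044,  1.46083718,  0.02159597,
        1.34987345, -0.0885257 ]), 'joint_velocities': array([ 1.81168396e-03, -3.16855650e-04,  6.39045274e-04, -3.14658082e-03,
       -7.97093099e-04, -5.57792829e-05,  2.59050814e-04]), 'tau': array([ 1.28230338e-03, -6.26747203e+01,  4.93925647e-02, -3.92434001e+01,
        1.63773500e-02,  6.93977578e-03,  1.12602002e-04]), 'position': array([ 0.15080596, -0.60621857,  0.24159429]), 'ee_rot': array([ 9.92578718e-01,  1.21602219e-01, -9.91414325e-05, -6.16448604e-04]), 'ft_force': array([0.17303784, 0.55643222, 0.73269858]), 'torque': array([-0.0171596 , -0.00108235, -0.00059457]), 'grasp_force': 0.0, 'grip_width': 1.0016117228058243}
```

View pics/top0.png

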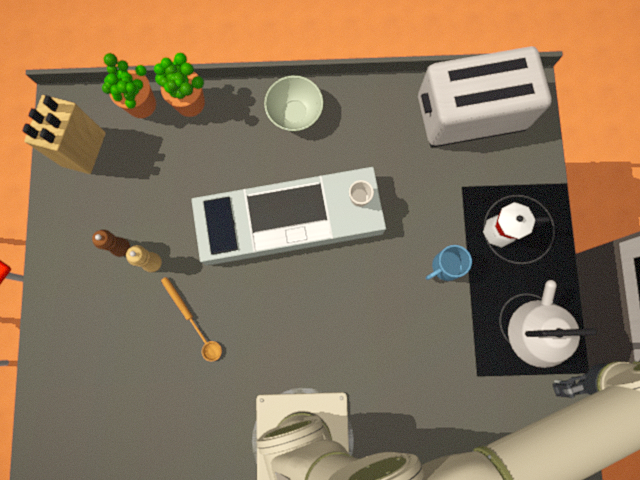

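View pics/side0.png

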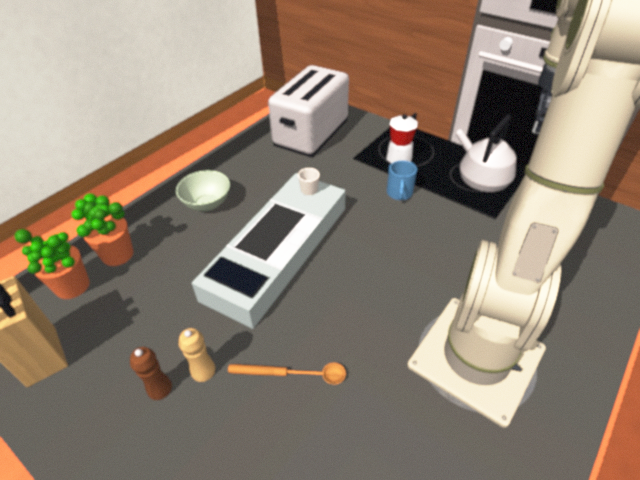

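The top view shows the box across the centre, with the dark lid at about (288,208). The rail is below it, and a faint pad outline shows near (296,235). I'll enlarge that area and measure.

```bash
python3 - <<'E'
from h import *
c=cam('top'); im=c['color']
cr=im[160:270,180:400]; cv2.imwrite('pics/crop.png',cv2.resize(cr[:,:,::-1],None,fx=3.6,fy=3.6,interpolation=cv2.INTER_CUBIC))
g=im.max(2).astype(int)
m=np.zeros_like(g,np.uint8); m[178:238,246:330]=(g[178:238,246:330]<90)
n,l,s,ce=cv2.connectedComponentsWithStats(m); i=1+s[1:,4].argmax()
r=cv2.minAreaRect(np.argwhere(l==i)[:,::-1].astype(np.float32)); b=cv2.boxPoints(r); print(r,b)
P=np.array([ray(c,u,v,.075) for u,v in b]); print(P.round(4), P.mean(0))
for k in range(4): e=P[k]-P[k-1]; print(np.linalg.norm(e),np.degrees(np.arctan2(e[1],e[0])))
E
```

```text
((286.3003234863281, 207.53524780273438), (34.98877716064453, 73.74291229248047), 79.99201965332031) [[246.94966 196.71478]
 [319.57043 183.89935]
 [325.651   218.35571]
 [253.03021 231.17114]]
[[ 0.6264  0.1258  0.075 ]
 [ 0.655  -0.0664  0.075 ]
 [ 0.5613 -0.0794  0.075 ]
 [ 0.5333  0.1105  0.075 ]] [0.59401306 0.02262919 0.075     ]
0.09428805053922099 9.30939518286433
0.19428201086764899 -81.54309007226293
0.09451610662945341 -172.1061607717903
0.1919504877633742 98.38708406089957
```

View pics/crop.png

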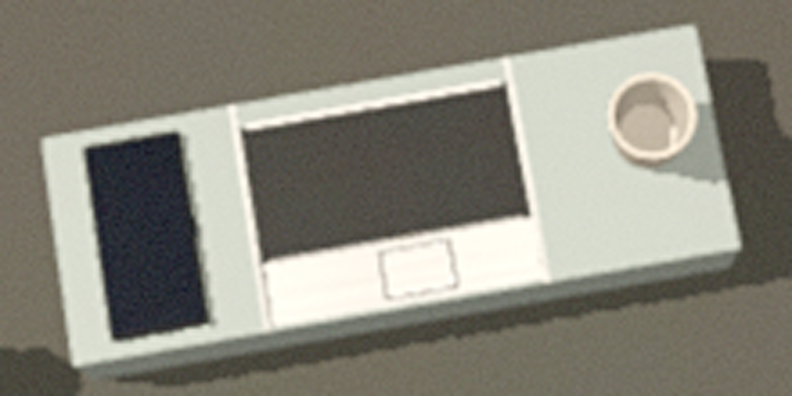

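The crop shows the pad outline with its centre at about (420,269), which is (296.3,234.3) in the full image.

```bash
python3 - <<'E'
from h import *
import workcell
print([k for k in dir(workcell) if not k.startswith('_')], getattr(workcell,'tcp_to_tips',None))
c=cam('top')
p=ray(c,296.3,234.3,.073); print('pad',p)
# rail corners in crop: left-front, right-front, right-rear, left-rear ; housing top corners
f=lambda u,v:(180+u/3.6-.4,160+v/3.6-.4)
for a in [(41,138),(695,26),(740,248),(76,367)]: print('house',ray(c,*f(*a),.075))
for a in [(271,326),(547,281),(527,217),(264,261)]: print('rail',ray(c,*f(*a),.073))
print('kettle top',ray(c,545,335,.2),'moka',ray(c,515,222,.16),'mug',ray(c,455,262,.09))
E
ls
```

```text
['MotionError', 'camera', 'get_obs', 'hand_in', 'tcp_to_tips'] 0.011
pad [ 0.52184389 -0.00177198  0.073     ]
house [0.62796071 0.27349499 0.075     ]
house [ 0.69717645 -0.20851603  0.075     ]
house [ 0.52942302 -0.23277721  0.075     ]
house [0.45781782 0.24623517 0.075     ]
rail [0.48348823 0.10639863 0.073     ]
rail [ 0.51005155 -0.09299484  0.073     ]
rail [ 0.55769761 -0.08014972  0.073     ]
rail [0.53129615 0.11103881 0.073     ]
kettle top [ 0.24595029 -0.56691519  0.2       ] moka [ 0.51828159 -0.53879188  0.16      ] mug [ 0.43418159 -0.40291987  0.09      ]
h.py
pics
```

Emit:
apply_moves:
  rows:
    - {"z":-30,"az":1.4,"gripper":1}
    - {"z":-30,"az":1.4,"gripper":1}
    - {"z":-30,"az":1.4,"gripper":1}
    - {"z":-30,"az":1.4,"gripper":1}
    - {"gripper":1}
  newtons: 30

```text
invalid input at $.rows[0]: expected keys x, y, z, ax, ay, az, gripper
```

Emit:
apply_moves:
  rows:
    - {"x":22.7,"y":-27.2,"gripper":1}
    - {"x":22.7,"y":-27.2,"gripper":1}
    - {"x":22.7,"y":-27.2,"gripper":1}
    - {"x":22.7,"y":-27.2,"gripper":1}
    - {"x":22.7,"y":-27.2,"gripper":1}

```text
invalid input at $.rows[0]: expected keys x, y, z, ax, ay, az, gripper
```

Emit:
apply_moves:
  rows:
    - {"x":22.7,"y":-27.2,"gripper":1}
    - {"x":22.7,"y":-27.2,"gripper":1}
    - {"x":22.7,"y":-27.2,"gripper":1}
    - {"x":22.7,"y":-27.2,"gripper":1}
    - {"x":22.7,"y":-27.2,"gripper":1}

```text
invalid input at $.rows[0]: expected keys x, y, z, ax, ay, az, gripper
```

All seven keys are needed in every row.

Emit:
apply_moves:
  rows:
    - {"x":0,"y":0,"z":-30,"ax":0,"ay":0,"az":1.4,"gripper":1}
    - {"x":0,"y":0,"z":-30,"ax":0,"ay":0,"az":1.4,"gripper":1}
    - {"x":0,"y":0,"z":-30,"ax":0,"ay":0,"az":1.4,"gripper":1}
    - {"x":0,"y":0,"z":-30,"ax":0,"ay":0,"az":1.4,"gripper":1}
    - {"x":0,"y":0,"z":0,"ax":0,"ay":0,"az":0,"gripper":1}
  newtons: 30

```text
clock: 0.62
position: [0.1513, -0.6078, 0.3689]
ee_rot: [0.997, 0.072, 0.001, 0.004]
ft_force: [0.5, 0.1, 0.7]
grip_width: 0.296
grasp_force: 0.0
```

Emit:
apply_moves:
  rows:
    - {"x":22.7,"y":-27.2,"z":0,"ax":0,"ay":0,"az":0,"gripper":1}
    - {"x":22.7,"y":-27.2,"z":0,"ax":0,"ay":0,"az":0,"gripper":1}
    - {"x":22.7,"y":-27.2,"z":0,"ax":0,"ay":0,"az":0,"gripper":1}
    - {"x":22.7,"y":-27.2,"z":0,"ax":0,"ay":0,"az":0,"gripper":1}
    - {"x":22.7,"y":-27.2,"z":0,"ax":0,"ay":0,"az":0,"gripper":1}

```text
clock: 1.03
position: [0.244, -0.4538, 0.362]
ee_rot: [0.997, 0.073, -0.0, 0.0]
ft_force: [1.3, -0.1, 0.6]
grip_width: 0.003
grasp_force: 0.0
```

Emit:
apply_moves:
  rows:
    - {"x":22.7,"y":-27.2,"z":0,"ax":0,"ay":0,"az":0,"gripper":1}
    - {"x":22.7,"y":-27.2,"z":0,"ax":0,"ay":0,"az":0,"gripper":1}
    - {"x":22.7,"y":-27.2,"z":0,"ax":0,"ay":0,"az":0,"gripper":1}
    - {"x":22.7,"y":-27.2,"z":0,"ax":0,"ay":0,"az":0,"gripper":1}
    - {"x":22.7,"y":-27.2,"z":0,"ax":0,"ay":0,"az":0,"gripper":1}

```text
clock: 1.45
position: [0.3364, -0.3027, 0.3622]
ee_rot: [0.997, 0.073, -0.0, 0.0]
ft_force: [0.9, 0.9, 0.3]
grip_width: -0.003
grasp_force: 0.0
```

Emit:
apply_moves:
  rows:
    - {"x":22.7,"y":-27.2,"z":0,"ax":0,"ay":0,"az":0,"gripper":1}
    - {"x":22.7,"y":-27.2,"z":0,"ax":0,"ay":0,"az":0,"gripper":1}
    - {"x":22.7,"y":-27.2,"z":0,"ax":0,"ay":0,"az":0,"gripper":1}
    - {"x":22.7,"y":-27.2,"z":0,"ax":0,"ay":0,"az":0,"gripper":1}
    - {"x":22.7,"y":-27.2,"z":0,"ax":0,"ay":0,"az":0,"gripper":1}

```text
clock: 1.87
position: [0.4288, -0.1516, 0.3623]
ee_rot: [0.997, 0.073, 0.0, 0.0]
ft_force: [0.1, -1.1, 0.4]
grip_width: -0.001
grasp_force: 0.0
```

Emit:
apply_moves:
  rows:
    - {"x":22.7,"y":-27.2,"z":0,"ax":0,"ay":0,"az":0,"gripper":1}
    - {"x":22.7,"y":-27.2,"z":0,"ax":0,"ay":0,"az":0,"gripper":1}
    - {"x":22.7,"y":-27.2,"z":0,"ax":0,"ay":0,"az":0,"gripper":1}
    - {"x":22.7,"y":-27.2,"z":0,"ax":0,"ay":0,"az":0,"gripper":1}
    - {"x":0,"y":0,"z":0,"ax":0,"ay":0,"az":0,"gripper":1}

```text
clock: 2.28
position: [0.504, -0.0256, 0.3619]
ee_rot: [0.997, 0.077, 0.0, -0.001]
ft_force: [0.3, 0.3, -0.4]
grip_width: -0.004
grasp_force: 0.0
```

Emit:
apply_moves:
  rows:
    - {"x":21.5,"y":-21,"z":0,"ax":0,"ay":0,"az":0,"gripper":1}
    - {"x":0,"y":0,"z":40,"ax":0,"ay":0,"az":0,"gripper":1}
    - {"x":0,"y":0,"z":40,"ax":0,"ay":0,"az":0,"gripper":1}
    - {"x":0,"y":0,"z":40,"ax":0,"ay":0,"az":0,"gripper":1}
    - {"x":0,"y":0,"z":40,"ax":0,"ay":0,"az":0,"gripper":1}

```text
clock: 2.7
position: [0.5203, -0.0085, 0.2005]
ee_rot: [0.997, 0.073, 0.0, 0.0]
ft_force: [0.5, -0.8, 0.6]
grip_width: 0.001
grasp_force: 0.0
```

Emit:
apply_moves:
  rows:
    - {"x":0,"y":0,"z":35,"ax":0,"ay":0,"az":0,"gripper":1}
    - {"x":0,"y":0,"z":30,"ax":0,"ay":0,"az":0,"gripper":1}
    - {"x":0,"y":0,"z":20,"ax":0,"ay":0,"az":0,"gripper":1}
    - {"x":0,"y":0,"z":0,"ax":0,"ay":0,"az":0,"gripper":1}
    - {"x":0,"y":0,"z":0,"ax":0,"ay":0,"az":0,"gripper":1}

```text
clock: 3.12
position: [0.5201, -0.0085, 0.117]
ee_rot: [0.997, 0.073, -0.001, -0.0]
ft_force: [-0.5, -0.1, 0.9]
grip_width: 0.002
grasp_force: 0.0
```

```bash
python3 - <<'E'
from h import *
c=cam('wrist','w1'); o=get_obs(); print(o['position'],o['ft_force'])
print('pad',proj(c,[.522,-.002,.073]),'tip',proj(c,o['position']-[0,0,.011]))
E
```

```text
[ 0.52108373 -0.00840284  0.11831161] [ 0.55711558 -0.08868942  0.01490709]
pad [302.79118909 270.98506428] tip [313.67479053 301.6629803 ]
```

View pics/w1.png

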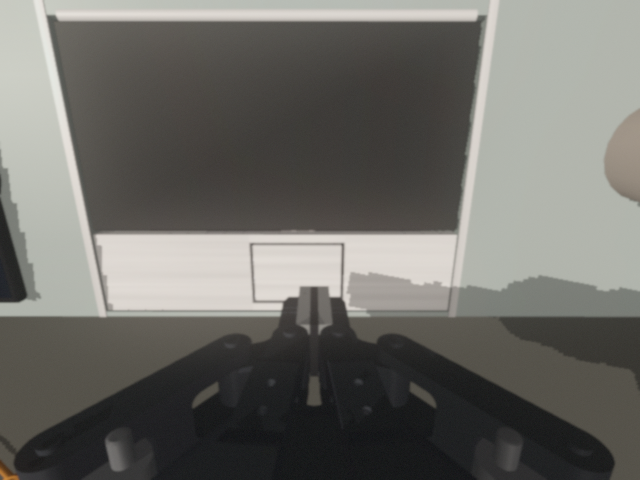

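The wrist view shows the pad outline spanning (251–344, 243–302), so its centre is about (298,272). The fingertip is about 8–9 mm to the right of it. I'll correct that and go down.

Emit:
apply_moves:
  rows:
    - {"x":1.2,"y":-8.6,"z":0,"ax":0,"ay":0,"az":0,"gripper":1}
    - {"x":0,"y":0,"z":15,"ax":0,"ay":0,"az":0,"gripper":1}
    - {"x":0,"y":0,"z":12,"ax":0,"ay":0,"az":0,"gripper":1}
    - {"x":0,"y":0,"z":0,"ax":0,"ay":0,"az":0,"gripper":1}
    - {"x":0,"y":0,"z":0,"ax":0,"ay":0,"az":0,"gripper":1}

```text
clock: 3.58
position: [0.5204, 0.0003, 0.0904]
ee_rot: [0.997, 0.073, -0.0, -0.0]
ft_force: [0.2, -0.0, -0.1]
grip_width: 0.0
grasp_force: 0.0
```

Emit:
apply_moves:
  rows:
    - {"x":0,"y":0,"z":3,"ax":0,"ay":0,"az":0,"gripper":1}
    - {"x":0,"y":0,"z":2,"ax":0,"ay":0,"az":0,"gripper":1}
    - {"x":0,"y":0,"z":2,"ax":0,"ay":0,"az":0,"gripper":1}
    - {"x":0,"y":0,"z":0,"ax":0,"ay":0,"az":0,"gripper":1}
    - {"x":0,"y":0,"z":0,"ax":0,"ay":0,"az":0,"gripper":1}

```text
clock: 4.0
position: [0.5208, 0.0, 0.0836]
ee_rot: [0.997, 0.073, 0.0, 0.0]
ft_force: [1.1, 0.0, 1.6]
grip_width: 0.001
grasp_force: 0.7
```

Contact begins at about 0.084, as expected. Now I'll press in small steps.

Emit:
apply_moves:
  rows:
    - {"x":0,"y":0,"z":1,"ax":0,"ay":0,"az":0,"gripper":1}
    - {"x":0,"y":0,"z":1,"ax":0,"ay":0,"az":0,"gripper":1}
    - {"x":0,"y":0,"z":0,"ax":0,"ay":0,"az":0,"gripper":1}
    - {"x":0,"y":0,"z":0,"ax":0,"ay":0,"az":0,"gripper":1}

```text
clock: 4.33
position: [0.5209, 0.0001, 0.0815]
ee_rot: [0.997, 0.073, 0.0, 0.0]
ft_force: [1.2, -0.6, 3.9]
grip_width: -0.0
grasp_force: 1.9
```

The catch is giving: it has moved about 2 mm at 3.9 N. I'll press further.

Emit:
apply_moves:
  rows:
    - {"x":0,"y":0,"z":1,"ax":0,"ay":0,"az":0,"gripper":1}
    - {"x":0,"y":0,"z":1,"ax":0,"ay":0,"az":0,"gripper":1}
    - {"x":0,"y":0,"z":1,"ax":0,"ay":0,"az":0,"gripper":1}
    - {"x":0,"y":0,"z":0,"ax":0,"ay":0,"az":0,"gripper":1}
    - {"x":0,"y":0,"z":0,"ax":0,"ay":0,"az":0,"gripper":1}

```text
clock: 4.75
position: [0.5206, 0.0001, 0.0784]
ee_rot: [0.997, 0.073, 0.0, 0.0]
ft_force: [0.1, -1.4, 4.0]
grip_width: 0.001
grasp_force: 2.6
```

```bash
python3 - <<'E'
from h import *
c=cam('wrist','w2'); o=get_obs(); print(o['position'],o['ft_force'])
E
```

```text
[5.20578181e-01 8.99475970e-05 7.83489297e-02] [-0.11428014 -0.80166397  4.94068263]
```

View pics/w2.png

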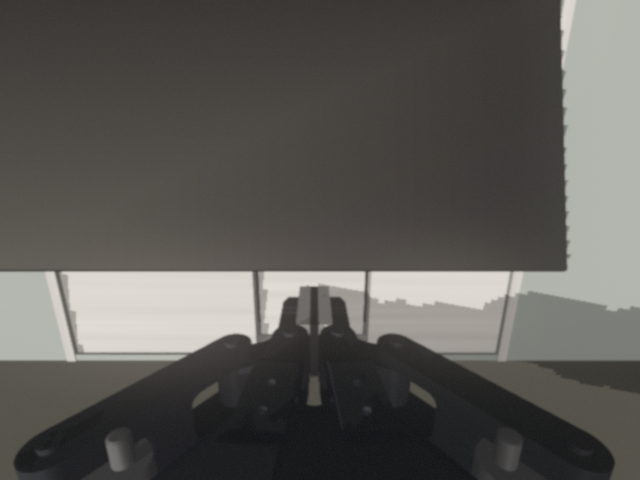

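The lid's front edge has risen and now spans the picture at row 270, so the latch has let go. I'll lift off the catch a little and withdraw forward, away from the lid.

Emit:
apply_moves:
  rows:
    - {"x":0,"y":0,"z":-10,"ax":0,"ay":0,"az":0,"gripper":1}
    - {"x":-20,"y":0,"z":-8,"ax":0,"ay":0,"az":0,"gripper":1}
    - {"x":-30,"y":0,"z":-5,"ax":0,"ay":0,"az":0,"gripper":1}
    - {"x":-30,"y":0,"z":-5,"ax":0,"ay":0,"az":0,"gripper":1}
    - {"x":-20,"y":0,"z":-10,"ax":0,"ay":0,"az":0,"gripper":1}

```text
clock: 5.22
position: [0.4182, -0.0145, 0.1153]
ee_rot: [0.997, 0.073, -0.002, -0.0]
ft_force: [0.3, -0.5, 1.1]
grip_width: 0.003
grasp_force: 0.0
```

Emit:
apply_moves:
  rows:
    - {"x":0,"y":0,"z":-25,"ax":0,"ay":0,"az":0,"gripper":1}
    - {"x":0,"y":0,"z":-25,"ax":0,"ay":0,"az":0,"gripper":1}
    - {"x":0,"y":0,"z":0,"ax":0,"ay":0,"az":0,"gripper":1}
    - {"x":0,"y":0,"z":0,"ax":0,"ay":0,"az":0,"gripper":1}
    - {"x":0,"y":0,"z":0,"ax":0,"ay":0,"az":0,"gripper":1}

```text
clock: 5.63
position: [0.4211, -0.0143, 0.1659]
ee_rot: [0.997, 0.073, -0.0, 0.0]
ft_force: [-0.1, 0.9, -0.2]
grip_width: -0.002
grasp_force: 0.0
```

Emit:
apply_moves:
  rows:
    - {"x":0,"y":0,"z":0,"ax":0,"ay":0,"az":0,"gripper":1}
    - {"x":0,"y":0,"z":0,"ax":0,"ay":0,"az":0,"gripper":1}
    - {"x":0,"y":0,"z":0,"ax":0,"ay":0,"az":0,"gripper":1}
    - {"x":0,"y":0,"z":0,"ax":0,"ay":0,"az":0,"gripper":1}
    - {"x":0,"y":0,"z":0,"ax":0,"ay":0,"az":0,"gripper":1}

```text
clock: 6.05
position: [0.4214, -0.0143, 0.166]
ee_rot: [0.997, 0.073, -0.0, -0.0]
ft_force: [0.2, -0.6, -0.7]
grip_width: 0.003
grasp_force: 0.0
```

Emit:
apply_moves:
  rows:
    - {"x":0,"y":0,"z":0,"ax":0,"ay":0,"az":0,"gripper":1}
    - {"x":0,"y":0,"z":0,"ax":0,"ay":0,"az":0,"gripper":1}
    - {"x":0,"y":0,"z":0,"ax":0,"ay":0,"az":0,"gripper":1}
    - {"x":0,"y":0,"z":0,"ax":0,"ay":0,"az":0,"gripper":1}
    - {"x":0,"y":0,"z":0,"ax":0,"ay":0,"az":0,"gripper":1}

```text
clock: 6.47
position: [0.4216, -0.0144, 0.1663]
ee_rot: [0.997, 0.073, 0.0, 0.0]
ft_force: [-0.1, -0.6, -0.8]
grip_width: 0.003
grasp_force: 0.0
```

Emit:
apply_moves:
  rows:
    - {"x":0,"y":0,"z":0,"ax":0,"ay":0,"az":0,"gripper":1}
    - {"x":0,"y":0,"z":0,"ax":0,"ay":0,"az":0,"gripper":1}
    - {"x":0,"y":0,"z":0,"ax":0,"ay":0,"az":0,"gripper":1}
    - {"x":0,"y":0,"z":0,"ax":0,"ay":0,"az":0,"gripper":1}
    - {"x":0,"y":0,"z":0,"ax":0,"ay":0,"az":0,"gripper":1}

```text
clock: 6.88
position: [0.4216, -0.0144, 0.1663]
ee_rot: [0.997, 0.073, 0.0, 0.0]
ft_force: [0.5, -0.0, 0.4]
grip_width: -0.001
grasp_force: 0.0
```

```bash
python3 - <<'E'
from h import *
c=cam('side','side2'); o=get_obs(); print(o['position'],o['ft_force'],o['clock'])
E
```

```text
[ 0.42160053 -0.01441161  0.16630427] [-0.82907222 -0.13855112 -0.55362937] 6.9333
```

View pics/side2.png

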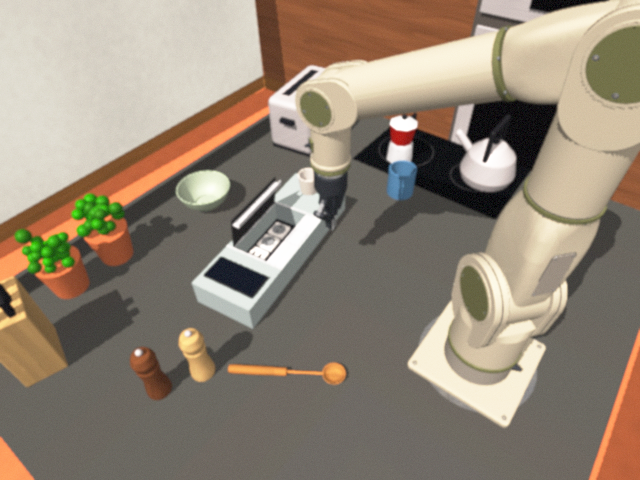

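The side view shows the lid standing up at about (258,210) with the sockets exposed, the hand clear of it, and nothing else moved. I'll let it settle briefly, then hand in.

Emit:
apply_moves:
  rows:
    - {"x":0,"y":0,"z":-10,"ax":0,"ay":0,"az":0,"gripper":1}
    - {"x":0,"y":0,"z":0,"ax":0,"ay":0,"az":0,"gripper":1}
    - {"x":0,"y":0,"z":0,"ax":0,"ay":0,"az":0,"gripper":1}
    - {"x":0,"y":0,"z":0,"ax":0,"ay":0,"az":0,"gripper":1}
    - {"x":0,"y":0,"z":0,"ax":0,"ay":0,"az":0,"gripper":1}

```text
clock: 7.35
position: [0.4215, -0.0145, 0.1763]
ee_rot: [0.997, 0.073, -0.0, 0.0]
ft_force: [-0.2, 0.3, -0.1]
grip_width: -0.001
grasp_force: 0.0
```

Emit:
apply_moves:
  rows:
    - {"x":0,"y":0,"z":0,"ax":0,"ay":0,"az":0,"gripper":1}
    - {"x":0,"y":0,"z":0,"ax":0,"ay":0,"az":0,"gripper":1}
    - {"x":0,"y":0,"z":0,"ax":0,"ay":0,"az":0,"gripper":1}
    - {"x":0,"y":0,"z":0,"ax":0,"ay":0,"az":0,"gripper":1}
    - {"x":0,"y":0,"z":0,"ax":0,"ay":0,"az":0,"gripper":1}

```text
clock: 7.77
position: [0.4216, -0.0144, 0.1763]
ee_rot: [0.997, 0.073, -0.0, 0.0]
ft_force: [-0.4, -0.2, 0.9]
grip_width: -0.001
grasp_force: 0.0
```

```bash
python3 -c "
from h import *
print(hand_in())"
```

```text
the job is handed in; nothing more can be done
None
```

I pressed the hidden catch, the lid sprang open, and the hand was clear of the box when I handed the job in at about 7.8 s; the side view showed nothing else moved, but no verdict came back.

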